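# Scan the weld fixture's tag, then pull its index plunger and hold it out

## Robot

A 6-joint arm with a two-finger parallel gripper is mounted at the origin on a cart in front of the work surface, level with it; the furniture and walls round the work are solid. World frame = base frame: x ahead of the robot, y to its left, z up, the work surface at z = 0. Lengths are in m, angles in degrees, forces in N, time in s.
With the tool pointing down it reaches from about 0.35 to 0.85 m from the base axis. Payload 8.1 kg.
Tool frame: the origin (TCP) lies midway between the tips of the shut fingers; the grasp point (between the pads) lies 19 mm behind it; z points along the fingers, y is the line along which they close (so a half turn about z gives the same grasp; the last joint's range is limited). The gripper opens to 93 mm and grips with 3 to 60 N. Pads are 15 mm wide; open, the fingers measure 128 mm over their backs; the gripper's body (75 mm by 188 mm) begins 65 mm behind the grasp point.
Start: joints at [62.831, 7.471, 85.268, -0, 87.261, -4.893], TCP at [0.227, 0.555, 0.219] pointing down, gripper open.
Joint ranges: [-169.43, 169.43], [-51.17, 129.36], [1.28, 143.12], [-76.62, 256.62], [0, 156.53], [-152.29, 152.29]. Speed limits (degrees/s): [136.94, 136.94, 159.86, 180, 180, 180].

## Interface

Orientations are given as a 3x3 rotation matrix whose columns are the frame's x, y, z axes.
In Python, from rig import r, imaging gives the robot as it stands.
- The arm moves only by the tool send_rows, never from a script. Its argument "increments" is a list that holds one entry, the list of rows, each a list of 7 numbers: the shift along the world's x, y, z in m, then the turn, a rotation vector about the world's x, y, z in degrees, then the closure, from -1 (fully open) to 1 (shut). In form: [[[x, y, z, rx, ry, rz, claw], ...]]. A call has 1 to 8 rows; each row shifts and turns the commanded pose from where the row before left it; what a row does not reach is not made up. A row lasts 1/8 s, in which the tool goes at most 62.5 mm and 10.7 degrees, less where a joint would pass 70% of its speed; a pose out of reach is approached as far as the arm can. A call with a gripper value outside its range is refused whole. The fingers move at their own pace and stop on an object; "newtons" is the grip in N (left out, the last holds). Time passes only in rows, so rows that do not move let the fingers close. It gives the time, the measured TCP pose, the force, the opening and the grip force at its end, in the units of the state.
- r.get_obs(): the state, without advancing time (a new reading comes with each control period).
- imaging.camera(name): name is "side" or "top"; returns a dict with "frame" (400x640x3 uint8, red, green, blue), "K" (3x3 intrinsics, pixels), "eye" and "attitude" of the camera in the world. Camera axes: x right, y down, z forward; pixel columns grow to the right and rows downward; lengths in m; the calibration is good to about 2 mm. A picture is of the moment at which its call begins. There is no depth.
- r.close_job(): hands the job in; it is judged then, once.
The state is a dict: "clock": time; "qpos": joint angles; "qvel": joint speeds; "effort": joint torques, N m; "tool_pos": TCP position; "tcp_rot": TCP orientation; "ft_force": force on the tool from outside, world axes, zero at the start; "moment": the same for the moment, N m; "opening": opening from 0.0 (shut) to 1.0 (fully open); "grasp_force": force on a finger pad.
Only numpy, scipy, OpenCV 4.12 (cv2) and the standard library are available. Lean on these libraries where they do the work, as an engineer would, in place of code of your own. Each camera call takes 0.05 s, during which the arm holds its last target. There are 200 camera calls.

## Task

Book the weld fixture out with the code reader: take the reader from its holder, aim its window at the code tag on the fixture from about 10 cm and hold it still there for a good second and a half, then stand it back in its holder without dropping it and let go. Then grip the fixture's index plunger by its knob, pull it fully up against its spring so that the pin is clear of its hole in the faceplate, and finish while still holding it there. Leave the other things on the table where they are, and do not pull the plunger while the reader is out of its holder.

Things in the scene. Friction and masses are not known exactly. Their poses are not given: they have to be found in the camera images.
- reader: Stick-shaped code reader, 150 mm long, about 160 g (may vary), loose, standing nose down in the holder. Origin: centre of the window in its flat nose end; z points from the window back along the stick (up as it stands). Black nose 40 mm (x) by 36 mm (y), 30 mm long; grey handle 34 mm (x) by 28 mm (y), from 30 to 150 mm from the window.
- reader_center (a point): Centre of the reader, on its axis, 75 mm from the window; axes as the reader. The handle can be gripped from here up to 150 mm; it reaches 75 mm further up, the nose 75 mm down.
- reader_window (a point): Centre of the reader's window, at the nose end; axes as the reader (it reads along -z). A code reads when the window is 40 to 170 mm from the tag and the axis meets the tag within 20 mm of its centre; the turn about the axis does not matter.
- holder_in (a point): Centre of the inner floor of the reader's holder, 5 mm above the table, axes as the holder, z up. Fixed grey open-topped pocket, outside 66 mm (x) by 60 mm (y), inside 56 by 50 mm, rim 42 mm above the table, on a flat foot 90 by 84 mm. At the start the reader stands upright in its middle, window on this floor, x and y axes along the holder's.
- code_tag (a point): Centre of the top of the square code tag, a 44 by 44 mm metal plate with a dot-matrix code, lying flat on the fixture's base plate, facing up, 13.5 mm above the table; axes as the fixture. It is 92 mm from the base's centre towards its -x end and 82 mm from the plunger axis.
- fixture: Weld fixture, fixed; origin at the centre of its underside. Base plate 250 mm (x) by 150 mm (y) by 12 mm; plunger axis at x = -10 mm, y = 0. At its +x end a round faceplate, 140 mm across, top 30 mm above the table, with a ring of index holes and a small clamped plate on it (all below 50 mm).
- knob_center (a point): Centre of the round black pull knob on top of the index plunger, half-way up, on the plunger axis; 81 mm above the table with the pin in its hole. Knob 30 mm across, 30 mm tall, axis upright. Below it: a round plunger body 19 mm across, and a bracket arm 36 mm wide (along the fixture's y), top 56 mm above the table (two screw heads to 59 mm, 28 mm from the axis towards the tag).
- plunger (a joint): Lift of the index plunger, m: 0 pin seated 12 mm deep in its hole in the faceplate (start), 0.020 fully pulled up against its stop. The spring pulls it down with 6 N at 0 and 12 N at 0.020, and snaps it back when let go.
- flux_tin: Round tin, 75 mm across, 48 mm high, bystander to leave alone; origin at the centre of its underside.
- magnet_0: Flat arrow-shaped welding magnet, 50 by 100 by 16 mm, bystander to leave alone; origin at the centre of its underside.
- offcut_2: Short piece of tube lying down, 44 mm across, 90 mm long, bystander to leave alone; origin at the centre of its underside.

How it is judged:
By the outcome, as a careful person would: the job done as asked, in the order asked, and still so for the second after the job is handed in, while the arm keeps its last pose, push and grip.
It also fails if it takes over 58 s, if anything falls off the work surface, if the arm or the gripper's body presses on something with over 40 N, if the wrist force passes 120 N, or if a joint passes its speed limit or range.

## Working session

There is one attempt and no reset: what is moved stays moved. The work goes in short steps, Python scripts to look and compute and a tool call to move; the robot and the scene stay as the last step left them, time stands still between calls to the robot, and variables do not carry over. Pictures are saved under pics/ and viewed, at most 10 in all, crops included, and the job is handed in when it is done.

Besides the shell and the picture viewer there is one more tool, called after "Request:" by a JSON object that holds its "op" and its "data". send_rows: Moves the arm, as the interface text tells. Its arguments: {"type":"object","properties":{"increments":{"type":"array"},"newtons":{"type":"number"}},"required":["increments"]}

```bash
mkdir -p pics; cat > h.py <<'E'
import numpy as np, cv2
from rig import r, imaging
def cam(n):
    c=imaging.camera(n); return c
def ray(c,u,v):
    d=np.linalg.inv(np.array(c["K"]))@[u,v,1]; return np.array(c["attitude"])@d
def at_z(c,u,v,z):
    e=np.array(c["eye"]); d=ray(c,u,v); return e+d*(z-e[2])/d[2]
def proj(c,p):
    q=np.array(c["K"])@(np.array(c["attitude"]).T@(np.array(p)-c["eye"])); return q[:2]/q[2]
E
python3 - <<'E'
from h import *
import pickle
for n in("side","top"):
    c=cam(n); cv2.imwrite(f"pics/{n}0.png",c["frame"][:,:,::-1]); pickle.dump(c,open(n+"0.pkl","wb"))
    print(n,np.round(c["K"],1).tolist(),np.round(c["eye"],3),np.round(c["attitude"],3).tolist())
print(r.get_obs())
E
```

```text
side [[403.3, 0.0, 315.9], [0.0, 403.3, 194.5], [0.0, 0.0, 1.0]] [0.331 0.675 0.457] [[-0.977, -0.101, 0.186], [-0.212, 0.425, -0.88], [0.01, -0.899, -0.437]]
top [[407.8, 0.0, 314.0], [0.0, 407.8, 196.7], [0.0, 0.0, 1.0]] [ 0.291 -0.098  1.084] [[-0.025, -0.984, 0.176], [-0.999, 0.029, 0.021], [-0.026, -0.176, -0.984]]
{'clock': 0.1, 'qpos': array([ 6.28314069e+01,  7.51088254e+00,  8.53236709e+01, -2.94496223e-03,
        8.72619639e+01, -4.89300012e+00]), 'qvel': array([-0.11516116, -0.09326576, -0.00117693, -0.08525998, -0.04455187,
        0.01567024]), 'effort': array([ 3.03750545e-03, -5.61333847e+01, -4.93103421e+01,  7.71591696e-02,
        2.87828024e-02, -9.85217002e-05]), 'tool_pos': array([0.22719396, 0.5547565 , 0.21768525]), 'tcp_rot': array([[-9.25372190e-01,  3.79059082e-01, -7.23503944e-04],
       [ 3.79059761e-01,  9.25370942e-01, -1.52212513e-03],
       [ 9.25341718e-05, -1.68278350e-03, -9.99998580e-01]]), 'ft_force': array([-0.39828559,  0.48845166, -0.64699149]), 'moment': array([ 0.03202038, -0.03059723, -0.02598001]), 'grasp_force': 0.0, 'opening': 0.9977612518216629}
```

View pics/side0.png

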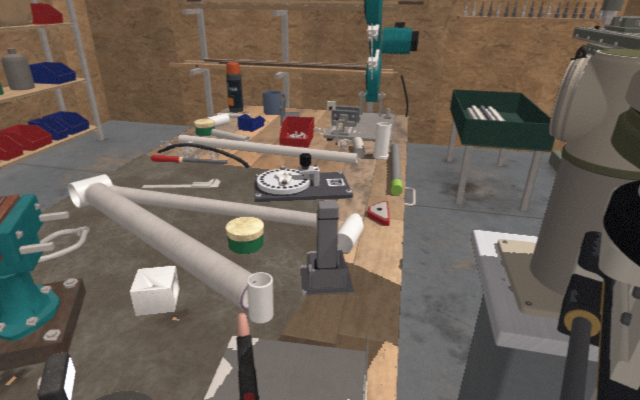

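View pics/top0.png

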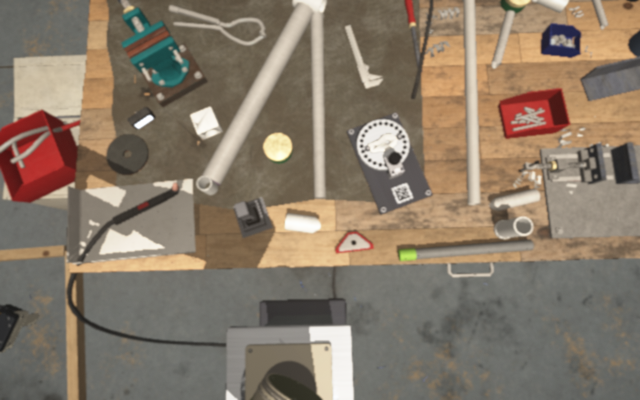

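The top view shows the holder and reader near (253,215), the tag near (402,193), the knob near (393,157), the faceplate near (384,144) and a tube offcut near (302,222). I'll zoom in on both.

```bash
python3 - <<'E'
from h import *
import pickle
t=pickle.load(open("top0.pkl","rb"))["frame"][:,:,::-1]; s=pickle.load(open("side0.pkl","rb"))["frame"][:,:,::-1]
R=lambda im,x,y,w,h,k:cv2.resize(im[y:y+h,x:x+w],None,fx=k,fy=k,interpolation=cv2.INTER_CUBIC)
a=np.hstack([R(t,225,185,60,60,5),R(t,340,105,100,60,5)])
b=np.hstack([R(t,340,155,100,60,5),R(s,295,190,60,60,5)])
cv2.imwrite("pics/z1.png",np.vstack([a,b]))
c=np.hstack([R(s,245,145,110,60,5),R(s,300,245,50,60,5)])
cv2.imwrite("pics/z2.png",c)
E
```

```text
(no output)
```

View pics/z1.png

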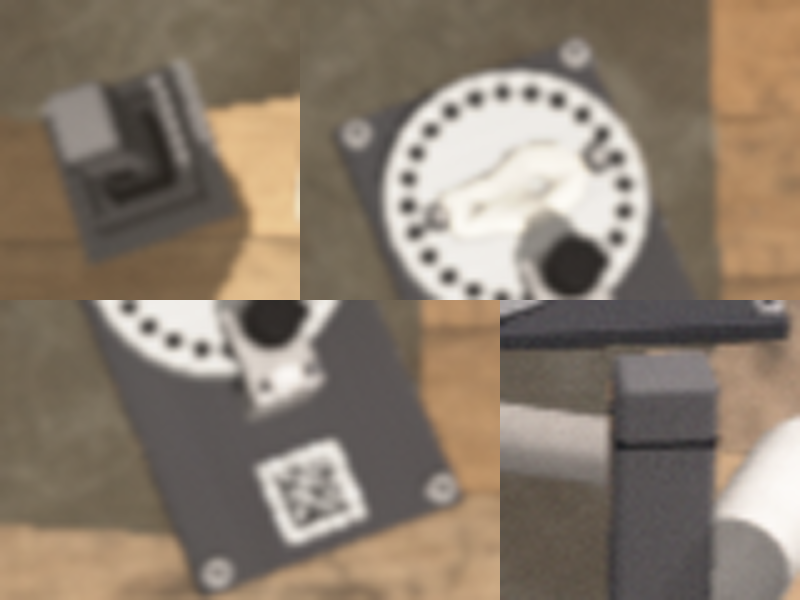

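View pics/z2.png

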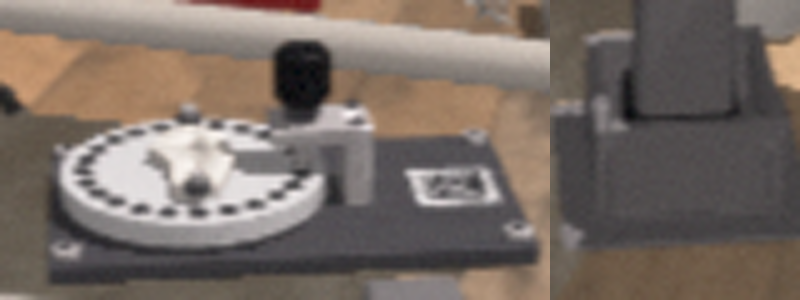

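The reader's top face corners, the tag, the knob and the base corners are clear in both zooms. I'll fit the poses from both views.

```bash
cat > fit.py <<'E'
from h import *
import pickle
from scipy.optimize import least_squares
C={n:pickle.load(open(n+"0.pkl","rb")) for n in("top","side")}
def fit(name,obs,x0):
    def P(p,q):
        c,s=np.cos(p[2]),np.sin(p[2]); return [p[0]+c*q[0]-s*q[1],p[1]+s*q[0]+c*q[1],q[2]]
    f=lambda p:np.concatenate([proj(C[n],P(p,q))-uv for n,q,uv in obs])
    s=least_squares(f,x0,loss="soft_l1"); print(name,np.round(s.x[:2],4),np.degrees(s.x[2]).round(2))
    print(np.round(f(s.x).reshape(-1,2),1).tolist()); return s.x,P
t=lambda x,y,X,Y:np.array([X+x/5,Y+y/5])
B=.125;D=.075
# fixture -x end is toward robot (tag end)
obs=[("top",[-.102,0,.0135],t(313,193,340,155)),("top",[-.010,0,.096],t(274,265,340,105)),
("top",[-B,D,.012],t(203,295,340,155)),("top",[-B,-D,.012],t(462,193,340,155)),
("top",[B,D,.012],t(33,130,340,105)),("top",[B,-D,.012],t(280,40,340,105)),
("side",[-.01,0,.081],t(302,75,245,145)),("side",[-.102,0,.0135],t(454,187,245,145)),
("side",[-B,D,.012],t(538,262,245,145)),("side",[B,D,.012],t(50,266,245,145))]
p,P=fit("fixture",obs,[.45,-.27,.3])
for n,q in(("tag",[-.102,0,.0135]),("knob",[-.01,0,.081])): print(n,np.round(P(p,q),4))
H=.155
obs=[("top",[.017,.014,H],t(47,103,225,185)),("top",[.017,-.014,H],t(102,84,225,185)),("top",[-.017,-.014,H],t(120,148,225,185)),("top",[-.017,.014,H],t(66,163,225,185)),
("top",[-.045,.042,.005],t(92,262,225,185)),("top",[-.045,-.042,.005],t(248,215,225,185)),
("side",[.017,.014,H],t(112,95,295,190)),("side",[-.017,.014,H],t(217,93,295,190)),("side",[.017,-.014,H],t(120,52,295,190)),("side",[-.017,-.014,H],t(208,52,295,190)),
("side",[.045,.042,.005],t(15,250,300,245)),("side",[-.045,.042,.005],t(250,235,300,245))]
p,P=fit("reader",obs,[.27,.09,.2])
o=r.get_obs(); R=o["tcp_rot"]; print("tool y yaw",np.degrees(np.arctan2(R[1,1],R[0,1])),o["tool_pos"])
E
python3 fit.py
```

```text
fixture [ 0.5728 -0.2781] 19.43
[[0.5, 2.8], [0.0, -1.4], [-0.5, 0.5], [0.2, 0.8], [-1.5, -0.8], [-0.2, -1.7], [-0.3, -0.7], [3.3, -0.9], [0.6, -3.8], [-1.1, 0.0]]
tag [ 0.4766 -0.312   0.0135]
knob [ 0.5633 -0.2814  0.081 ]
reader [0.4338 0.0913] 16.61
[[-1.4, -1.8], [-0.9, -1.7], [-0.3, -0.7], [-1.2, 0.0], [-1.6, 0.6], [-2.6, 0.1], [1.2, -2.2], [1.2, -2.4], [-1.7, -1.3], [0.8, -1.9], [-0.5, -2.4], [4.7, -1.6]]
tool y yaw 67.7245545922991 [0.22719396 0.5547565  0.21768525]
```

```bash
sed -i 's/\[-.102,0/[-.092,0/g; s/t(120,52,295,190)),("side",\[-.017,-.014,H\],t(208,52,295,190))/t(120,52,295,190))/' fit.py; python3 fit.py
```

```text
fixture [ 0.5714 -0.2786] 19.39
[[-0.8, -0.2], [0.3, -0.9], [-0.3, 1.0], [0.4, 1.3], [-1.2, -0.4], [0.0, -1.3], [0.3, -0.8], [0.1, -0.8], [1.1, -3.8], [-0.6, -0.0]]
tag [ 0.4847 -0.3092  0.0135]
knob [ 0.562 -0.282  0.081]
reader [0.4335 0.0906] 16.23
[[-1.1, -1.7], [-0.5, -1.6], [-0.1, -0.6], [-0.9, 0.1], [-1.5, 0.6], [-2.4, 0.3], [1.4, -2.4], [1.4, -2.5], [-1.4, -1.5], [-0.4, -2.7], [4.8, -1.7]]
tool y yaw 67.7245545922991 [0.22719396 0.5547565  0.21768525]
```

Request:
{"op": "send_rows", "data": {"increments": [[[0.017,-0.039,0.002,0,0,3.2,-1],[0.017,-0.039,0.002,0,0,3.2,-1],[0.017,-0.039,0.002,0,0,3.2,-1],[0.017,-0.039,0.002,0,0,3.2,-1],[0.017,-0.039,0.002,0,0,3.2,-1],[0.017,-0.039,0.002,0,0,3.2,-1],[0.017,-0.039,0,0,0,3.2,-1],[0.017,-0.039,0,0,0,3.2,-1]]], "newtons": 40}}

```text
clock: 1.1
tool_pos: [0.3636, 0.2419, 0.2303]
tcp_rot: [[-0.998, -0.06, -0.0], [-0.06, 0.998, -0.0], [0.0, -0.0, -1.0]]
ft_force: [1.1, 0.3, 0.7]
opening: 1.001
grasp_force: 0.0
```

Request:
{"op": "send_rows", "data": {"increments": [[[0.017,-0.039,0,0,0,3.2,-1],[0.017,-0.039,0,0,0,3.2,-1],[0.017,-0.039,0,0,0,3.2,-1],[0.018,-0.036,0,0,0,3.3,-1],[0,0,0,0,0,0,-1],[0,0,0,0,0,0,-1]]]}}

```text
clock: 1.85
tool_pos: [0.432, 0.0905, 0.2303]
tcp_rot: [[-0.961, -0.278, -0.001], [-0.278, 0.961, 0.0], [0.001, 0.001, -1.0]]
ft_force: [-0.0, 0.2, 0.4]
opening: 1.001
grasp_force: 0.0
```

```bash
python3 - <<'E'
from h import *
s=cam("side");t=cam("top")
R=lambda im,x,y,w,h,k:cv2.resize(im[y:y+h,x:x+w,::-1],None,fx=k,fy=k,interpolation=cv2.INTER_CUBIC)
cv2.imwrite("pics/a1.png",np.hstack([R(s["frame"],270,120,130,190,3),R(t["frame"],205,145,95,142,4)[:570]]))
E
```

```text
Traceback (most recent call last):
ValueError: all the input array dimensions except for the concatenation axis must match exactly, but along dimension 0, the array at index 0 has size 570 and the array at index 1 has size 568
```

```bash
python3 - <<'E'
from h import *
s=cam("side")
R=lambda im,x,y,w,h,k:cv2.resize(im[y:y+h,x:x+w,::-1],None,fx=k,fy=k,interpolation=cv2.INTER_CUBIC)
cv2.imwrite("pics/a1.png",R(s["frame"],250,110,150,190,3))
E
```

```text
(no output)
```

View pics/a1.png

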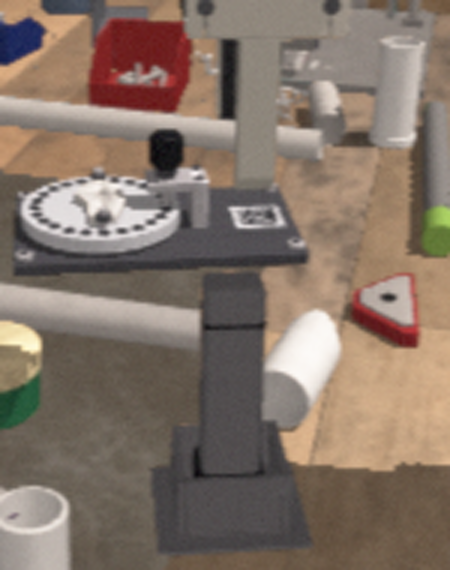

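The near finger ends at about px (336,172), and the reader's top centre is at about px (328,203). I'll check whether those agree with the pose I fitted.

```bash
python3 - <<'E'
from h import *
import pickle
s=pickle.load(open("side0.pkl","rb"))
T=np.array([.432,.0905,.2303]);y=np.array([-.278,.961,0])
for d in(.046,.064,-.046,-.064):print(d,proj(s,T+y*d).round(1))
for p in([.432,.0905,.155],[.4335,.0906,.155],[.43,.0906,.155],[.432,.0905,.0]):print(p,proj(s,p).round(1))
E
```

```text
0.046 [333.7 171. ]
0.064 [335.1 175.8]
-0.046 [327.8 149.8]
-0.064 [326.8 146.2]
[0.432, 0.0905, 0.155] [329.4 202.5]
[0.4335, 0.0906, 0.155] [328.5 202.4]
[0.43, 0.0906, 0.155] [330.6 202.6]
[0.432, 0.0905, 0.0] [327.3 278.5]
```

Request:
{"op": "send_rows", "data": {"increments": [[[0.002,0,-0.02,0,0,0,-1],[0,0,-0.025,0,0,0,-1],[0,0,-0.025,0,0,0,-1],[0,0,-0.02,0,0,0,-1],[0,0,-0.02,0,0,0,-1],[0,0,-0.014,0,0,0,-1],[0,0,-0.01,0,0,0,-1],[0,0,0,0,0,0,-1]]]}}

```text
clock: 3.0
tool_pos: [0.434, 0.0904, 0.0961]
tcp_rot: [[-0.96, -0.28, -0.001], [-0.28, 0.96, -0.0], [0.001, 0.0, -1.0]]
ft_force: [-0.2, -0.3, 1.7]
opening: 1.001
grasp_force: 0.0
```

Request:
{"op": "send_rows", "data": {"increments": [[[0,0,0,0,0,0,0.2],[0,0,0,0,0,0,0.4],[0,0,0,0,0,0,1],[0,0,0,0,0,0,1],[0,0,0,0,0,0,1],[0,0,0,0,0,0,1],[0,0,0,0,0,0,1],[0,0,0,0,0,0,1]]], "newtons": 25}}

```text
clock: 4.0
tool_pos: [0.4344, 0.0903, 0.0966]
tcp_rot: [[-0.96, -0.279, -0.0], [-0.279, 0.96, 0.0], [0.0, 0.0, -1.0]]
ft_force: [-0.3, 0.7, -0.9]
opening: 0.297
grasp_force: 25.0
```

Request:
{"op": "send_rows", "data": {"increments": [[[0,0,0.005,0,0,0,1],[0,0,0.015,0,0,0,1],[0,0,0.02,0,0,0,1],[0,0,0.02,0,0,0,1],[0,0,0.02,0,0,0,1],[0,0,0.02,0,0,0,1],[0,0,0.01,0,0,0,1],[0,0,0,0,0,0,1]]]}}

```text
clock: 5.0
tool_pos: [0.435, 0.0903, 0.2077]
tcp_rot: [[-0.96, -0.279, 0.002], [-0.279, 0.96, 0.0], [-0.002, -0.0, -1.0]]
ft_force: [0.1, -0.0, -2.3]
opening: 0.298
grasp_force: 25.0
```

Request:
{"op": "send_rows", "data": {"increments": [[[0.002,-0.015,0,0,0,0,1],[0.003,-0.025,0,0,0,0,1],[0.004,-0.03,0,0,0,0,1],[0.004,-0.03,0,0,0,0,1],[0.004,-0.03,0,0,0,0,1],[0.004,-0.03,0,0,0,0,1],[0.004,-0.03,0,0,0,0,1],[0.004,-0.03,0,0,0,0,1]]]}}

```text
clock: 6.0
tool_pos: [0.4625, -0.1316, 0.2055]
tcp_rot: [[-0.96, -0.279, -0.002], [-0.279, 0.96, 0.0], [0.002, 0.001, -1.0]]
ft_force: [0.4, -0.2, -2.4]
opening: 0.303
grasp_force: 25.0
```

Request:
{"op": "send_rows", "data": {"increments": [[[0.004,-0.03,0,0,0,0,1],[0.004,-0.03,0,0,0,0,1],[0.004,-0.03,0,0,0,0,1],[0.004,-0.03,0,0,0,0,1],[0.003,-0.03,0,0,0,0,1],[0.002,-0.02,0,0,0,0,1],[0.001,-0.01,0,0,0,0,1],[0,0,0,0,0,0,1]]]}}

```text
clock: 7.0
tool_pos: [0.4852, -0.3099, 0.2063]
tcp_rot: [[-0.96, -0.279, -0.001], [-0.279, 0.96, 0.001], [0.0, 0.001, -1.0]]
ft_force: [-0.2, 0.2, -1.8]
opening: 0.302
grasp_force: 25.0
```

```bash
python3 - <<'E'
from h import *
s=cam("side");print(r.get_obs()["tool_pos"],r.get_obs()["qpos"])
R=lambda im,x,y,w,h,k:cv2.resize(im[y:y+h,x:x+w,::-1],None,fx=k,fy=k,interpolation=cv2.INTER_CUBIC)
cv2.imwrite("pics/a2.png",np.hstack([R(s["frame"],240,90,130,140,4)]))
E
```

```text
[ 0.48529301 -0.3093587   0.20635008] [-3.76313911e+01  4.07145385e+00  9.01805665e+01  1.69784402e-02
  8.57931427e+01 -1.43854098e+02]
```

View pics/a2.png

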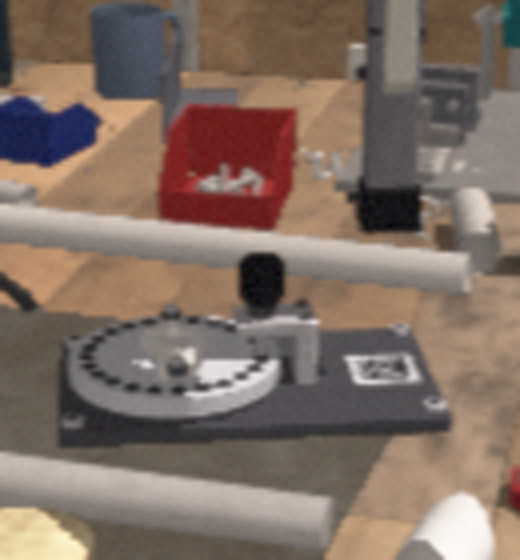

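```bash
python3 - <<'E'
from h import *
import pickle
s=pickle.load(open("side0.pkl","rb"))
for p in([.4847,-.3092,.0135],[.4852,-.3099,.1145],[.4852,-.2919,.1145],[.4952,-.3092,.1145],[.4947,-.3092,.0135]):print(p,proj(s,p).round(1))
t=cam("top"); cv2.imwrite("pics/t2.png",cv2.resize(t["frame"][120:220,340:450,::-1],None,fx=5,fy=5,interpolation=cv2.INTER_CUBIC))
E
```

```text
[0.4847, -0.3092, 0.0135] [335.9 181.6]
[0.4852, -0.3099, 0.1145] [337.  145.9]
[0.4852, -0.2919, 0.1145] [335.8 148.1]
[0.4952, -0.3092, 0.1145] [333.2 145.7]
[0.4947, -0.3092, 0.0135] [332.3 181.3]
```

Request:
{"op": "send_rows", "data": {"increments": [[[0,0,0,0,0,0,1],[0,0,0,0,0,0,1],[0,0,0,0,0,0,1],[0,0,0,0,0,0,1],[0,0,0,0,0,0,1],[0,0,0,0,0,0,1],[0,0,0,0,0,0,1],[0,0,0,0,0,0,1]]]}}

```text
clock: 8.1
tool_pos: [0.4854, -0.3098, 0.2066]
tcp_rot: [[-0.96, -0.279, 0.0], [-0.279, 0.96, -0.0], [-0.0, -0.0, -1.0]]
ft_force: [-0.4, -0.6, -1.8]
opening: 0.299
grasp_force: 25.0
```

Request:
{"op": "send_rows", "data": {"increments": [[[0,0,0,0,0,0,1],[0,0,0,0,0,0,1],[0,0,0,0,0,0,1],[0,0,0,0,0,0,1],[0,0,0,0,0,0,1],[0,0,0,0,0,0,1],[0,0,0,0,0,0,1],[0,0,0,0,0,0,1]]]}}

```text
clock: 9.1
tool_pos: [0.4854, -0.3098, 0.2066]
tcp_rot: [[-0.96, -0.279, 0.0], [-0.279, 0.96, -0.0], [0.0, -0.0, -1.0]]
ft_force: [0.6, -0.8, -1.6]
opening: 0.298
grasp_force: 25.0
```

The nose (338,147) and the tag (336,182) both project within about 1 px of where they should be, so the axis meets the tag within a few mm. The reader was held still for 2 s, so I'll take it back along the same path.

Request:
{"op": "send_rows", "data": {"increments": [[[-0.002,0.015,0,0,0,0,1],[-0.003,0.025,0,0,0,0,1],[-0.004,0.03,0,0,0,0,1],[-0.004,0.03,0,0,0,0,1],[-0.004,0.03,0,0,0,0,1],[-0.004,0.03,0,0,0,0,1],[-0.004,0.03,0,0,0,0,1],[-0.004,0.03,0,0,0,0,1]]]}}

```text
clock: 10.1
tool_pos: [0.4559, -0.088, 0.2067]
tcp_rot: [[-0.96, -0.28, 0.0], [-0.28, 0.96, 0.0], [-0.0, 0.0, -1.0]]
ft_force: [1.1, -0.4, -2.4]
opening: 0.3
grasp_force: 25.0
```

Request:
{"op": "send_rows", "data": {"increments": [[[-0.004,0.03,0,0,0,0,1],[-0.004,0.03,0,0,0,0,1],[-0.004,0.03,0,0,0,0,1],[-0.004,0.03,0,0,0,0,1],[-0.003,0.03,0,0,0,0,1],[-0.002,0.02,0,0,0,0,1],[-0.001,0.01,0,0,0,0,1],[0,0,0,0,0,0,1]]]}}

```text
clock: 11.1
tool_pos: [0.4341, 0.0907, 0.2066]
tcp_rot: [[-0.96, -0.281, 0.0], [-0.281, 0.96, -0.0], [-0.0, -0.0, -1.0]]
ft_force: [-0.0, -0.9, -1.0]
opening: 0.298
grasp_force: 25.0
```

Request:
{"op": "send_rows", "data": {"increments": [[[0,0,-0.01,0,0,0,1],[0,0,-0.02,0,0,0,1],[0,0,-0.02,0,0,0,1],[0,0,-0.01,0,0,0,1],[0,0,0,0,0,0,1]]]}}

```text
clock: 11.72
tool_pos: [0.4338, 0.0898, 0.1457]
tcp_rot: [[-0.96, -0.279, -0.002], [-0.279, 0.96, -0.0], [0.002, 0.0, -1.0]]
ft_force: [0.2, 1.5, -1.4]
opening: 0.299
grasp_force: 25.0
```

```bash
python3 - <<'E'
from h import *
s=cam("side");print(r.get_obs()["tool_pos"])
R=lambda im,x,y,w,h,k:cv2.resize(im[y:y+h,x:x+w,::-1],None,fx=k,fy=k,interpolation=cv2.INTER_CUBIC)
cv2.imwrite("pics/a3.png",R(s["frame"],270,170,120,140,4))
E
```

```text
[0.43437637 0.08989986 0.14657784]
```

View pics/a3.png

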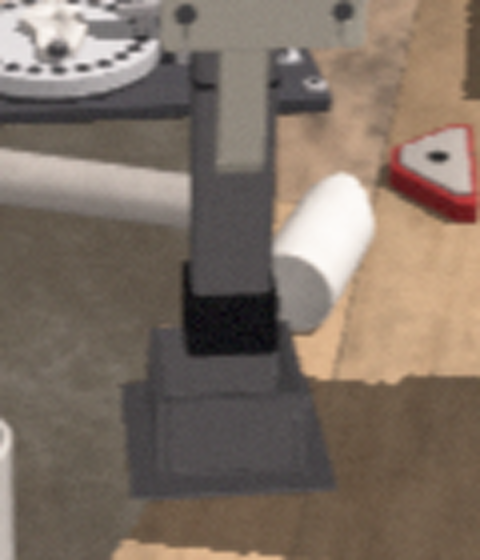

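The reader hangs upright over the pocket with its nose at about px (328,250), above the holder's centre. I'll lower it to the height I picked it from.

Request:
{"op": "send_rows", "data": {"increments": [[[0,0,-0.01,0,0,0,1],[0,0,-0.015,0,0,0,1],[0,0,-0.01,0,0,0,1],[0,0,-0.008,0,0,0,1],[0,0,-0.004,0,0,0,1],[0,0,-0.002,0,0,0,1],[0,0,0,0,0,0,1],[0,0,0,0,0,0,1]]]}}

```text
clock: 12.78
tool_pos: [0.4347, 0.0903, 0.098]
tcp_rot: [[-0.96, -0.279, 0.001], [-0.279, 0.96, 0.0], [-0.001, -0.0, -1.0]]
ft_force: [0.5, 0.1, -1.7]
opening: 0.303
grasp_force: 25.0
```

Request:
{"op": "send_rows", "data": {"increments": [[[0,0,-0.001,0,0,0,1],[0,0,-0.0005,0,0,0,1],[0,0,0,0,0,0,1],[0,0,0,0,0,0,1]]]}}

```text
clock: 13.28
tool_pos: [0.4347, 0.0902, 0.0966]
tcp_rot: [[-0.96, -0.279, 0.001], [-0.279, 0.96, 0.0], [-0.001, -0.0, -1.0]]
ft_force: [-1.6, -0.5, 4.5]
opening: 0.298
grasp_force: 25.0
```

Request:
{"op": "send_rows", "data": {"increments": [[[0,0,0,0,0,0,0.35],[0,0,0,0,0,0,0.2],[0,0,0,0,0,0,0],[0,0,0,0,0,0,-0.4],[0,0,0,0,0,0,-1],[0,0,0,0,0,0,-1],[0,0,0,0,0,0,-1],[0,0,0,0,0,0,-1]]]}}

```text
clock: 14.28
tool_pos: [0.4344, 0.0902, 0.0961]
tcp_rot: [[-0.96, -0.279, 0.0], [-0.279, 0.96, -0.0], [-0.0, -0.0, -1.0]]
ft_force: [-0.1, 0.6, -0.2]
opening: 0.975
grasp_force: 0.0
```

Request:
{"op": "send_rows", "data": {"increments": [[[0,0,0.01,0,0,0,-1],[0,0,0.02,0,0,0,-1],[0,0,0.025,0,0,0,-1],[0,0,0.03,0,0,0,-1],[0,0,0.03,0,0,0,-1],[0,0,0.02,0,0,0,-1],[0,0,0,0,0,0,-1]]]}}

```text
clock: 15.15
tool_pos: [0.4357, 0.0903, 0.2336]
tcp_rot: [[-0.96, -0.279, 0.004], [-0.279, 0.96, 0.0], [-0.004, -0.001, -1.0]]
ft_force: [0.0, 0.5, 0.1]
opening: 0.999
grasp_force: 0.0
```

```bash
python3 - <<'E'
from h import *
s=cam("side");print(r.get_obs()["tool_pos"])
R=lambda im,x,y,w,h,k:cv2.resize(im[y:y+h,x:x+w,::-1],None,fx=k,fy=k,interpolation=cv2.INTER_CUBIC)
cv2.imwrite("pics/a4.png",R(s["frame"],240,130,150,180,3))
E
```

```text
[0.43492588 0.09029114 0.23193264]
```

View pics/a4.png

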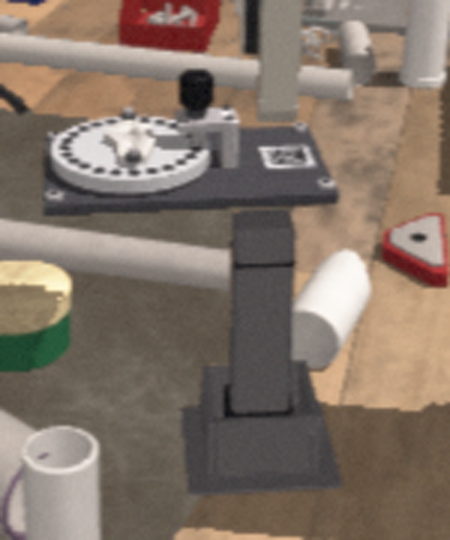

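The reader stands upright in the middle of its pocket, with its top at about px (328,208). Next is the knob.

Request:
{"op": "send_rows", "data": {"increments": [[[0.005,-0.015,0,0,0,0.4,-1],[0.009,-0.026,0,0,0,0.4,-1],[0.01,-0.03,0,0,0,0.4,-1],[0.01,-0.03,0,0,0,0.4,-1],[0.01,-0.03,0,0,0,0.4,-1],[0.01,-0.03,0,0,0,0.4,-1],[0.01,-0.03,0,0,0,0.4,-1],[0.01,-0.03,0,0,0,0.4,-1]]]}}

```text
clock: 16.2
tool_pos: [0.5079, -0.1315, 0.2295]
tcp_rot: [[-0.943, -0.333, -0.002], [-0.333, 0.943, 0.001], [0.002, 0.002, -1.0]]
ft_force: [0.1, 0.4, 1.1]
opening: 1.0
grasp_force: 0.0
```

Request:
{"op": "send_rows", "data": {"increments": [[[0.01,-0.03,0,0,0,0,-1],[0.01,-0.03,0,0,0,0,-1],[0.01,-0.03,0,0,0,0,-1],[0.01,-0.03,0,0,0,0,-1],[0.009,-0.02,0,0,0,0,-1],[0.0045,-0.011,0,0,0,0,-1],[0,0,-0.03,0,0,0,-1],[0,0,0,0,0,0,-1]]]}}

```text
clock: 17.2
tool_pos: [0.56, -0.2804, 0.1974]
tcp_rot: [[-0.943, -0.333, -0.006], [-0.333, 0.943, 0.004], [0.004, 0.005, -1.0]]
ft_force: [0.5, 0.3, 0.1]
opening: 1.002
grasp_force: 0.0
```

```bash
python3 - <<'E'
from h import *
s=cam("side");o=r.get_obs();print(o["tool_pos"],o["qpos"])
T=o["tool_pos"];y=o["tcp_rot"][:,1]
for d in(.046,.064,-.046):print(d,proj(s,T+y*d).round(1))
print(proj(s,[.562,-.282,.081]),proj(s,[.562,-.282,.096]))
t=cam("top")
cv2.imwrite("pics/a5.png",cv2.resize(s["frame"][110:210,240:370,::-1],None,fx=5,fy=5,interpolation=cv2.INTER_CUBIC))
E
```

```text
[ 0.56081071 -0.28071683  0.19938023] [-3.12780791e+01  1.23779525e+01  8.18033550e+01  7.87759395e-03
  8.60476907e+01 -1.40721507e+02]
0.046 [308.  119.5]
0.064 [308.8 121.5]
-0.046 [304.1 110. ]
[305.68310965 159.22811946] [305.67586526 153.78816888]
```

View pics/a5.png

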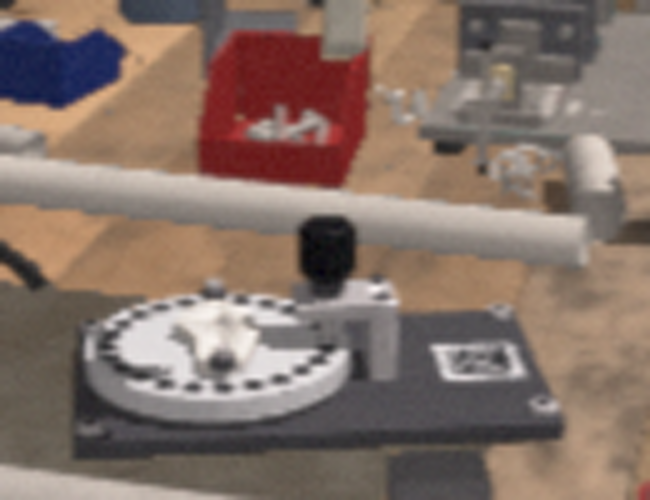

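The near finger (308,121) and the knob (305,160) both match their predictions. I'll descend to TCP z ≈ 0.066 with the fingers closing along the fixture's y.

Request:
{"op": "send_rows", "data": {"increments": [[[0.0005,-0.0005,-0.02,0,0,0,-1],[0,0,-0.025,0,0,0,-1],[0,0,-0.025,0,0,0,-1],[0,0,-0.025,0,0,0,-1],[0,0,-0.02,0,0,0,-1],[0,0,-0.012,0,0,0,-1],[0,0,-0.007,0,0,0,-1],[0,0,0,0,0,0,-1]]]}}

```text
clock: 18.3
tool_pos: [0.5624, -0.2823, 0.0671]
tcp_rot: [[-0.943, -0.333, -0.0], [-0.333, 0.943, 0.0], [0.0, 0.0, -1.0]]
ft_force: [-0.6, -1.1, 0.8]
opening: 0.999
grasp_force: 0.0
```

Request:
{"op": "send_rows", "data": {"increments": [[[0,0,0,0,0,0,0],[0,0,0,0,0,0,0.25],[0,0,0,0,0,0,0.4],[0,0,0,0,0,0,1],[0,0,0,0,0,0,1],[0,0,0,0,0,0,1],[0,0,0,0,0,0,1],[0,0,0,0,0,0,1]]], "newtons": 55}}

```text
clock: 19.3
tool_pos: [0.5626, -0.2827, 0.0671]
tcp_rot: [[-0.943, -0.332, 0.0], [-0.332, 0.943, -0.001], [-0.0, -0.001, -1.0]]
ft_force: [1.5, -3.8, -1.8]
opening: 0.311
grasp_force: 55.0
```

Request:
{"op": "send_rows", "data": {"increments": [[[0,0,0.003,0,0,0,1],[0,0,0.004,0,0,0,1],[0,0,0.004,0,0,0,1],[0,0,0.003,0,0,0,1],[0,0,0.003,0,0,0,1],[0,0,0.002,0,0,0,1],[0,0,0,0,0,0,1],[0,0,0,0,0,0,1]]]}}

```text
clock: 20.3
tool_pos: [0.5624, -0.2826, 0.0847]
tcp_rot: [[-0.943, -0.332, 0.0], [-0.332, 0.943, -0.0], [0.0, -0.0, -1.0]]
ft_force: [7.3, -6.5, -12.2]
opening: 0.312
grasp_force: 55.0
```

Request:
{"op": "send_rows", "data": {"increments": [[[0,0,0.001,0,0,0,1],[0,0,0.001,0,0,0,1],[0,0,0.0005,0,0,0,1],[0,0,0,0,0,0,1],[0,0,0,0,0,0,1]]]}}

```text
clock: 20.92
tool_pos: [0.5624, -0.2826, 0.0871]
tcp_rot: [[-0.943, -0.332, 0.0], [-0.332, 0.943, -0.0], [0.0, -0.0, -1.0]]
ft_force: [7.0, -5.9, -12.1]
opening: 0.308
grasp_force: 55.0
```

Request:
{"op": "send_rows", "data": {"increments": [[[0,0,0.0007,0,0,0,1],[0,0,0.0005,0,0,0,1],[0,0,0,0,0,0,1],[0,0,0,0,0,0,1]]]}}

```text
clock: 21.42
tool_pos: [0.5624, -0.2826, 0.0873]
tcp_rot: [[-0.943, -0.332, -0.0], [-0.332, 0.943, -0.0], [0.0, -0.0, -1.0]]
ft_force: [10.5, -8.5, -18.8]
opening: 0.31
grasp_force: 55.0
```

The force rose to 18.8 N with almost no further travel, so the plunger is on its stop. I'll check with one picture.

```bash
python3 - <<'E'
from h import *
s=cam("side");o=r.get_obs();print(o["tool_pos"],o["ft_force"],o["grasp_force"],proj(s,[.562,-.282,.116]),proj(s,[.562,-.282,.086]))
cv2.imwrite("pics/a6.png",cv2.resize(s["frame"][110:270,240:380,::-1],None,fx=3.7,fy=3.7,interpolation=cv2.INTER_CUBIC))
E
```

```text
[ 0.56234913 -0.28256899  0.0872214 ] [  9.46581347  -7.71958944 -18.97735579] 54.992799600586295 [305.66606322 146.42762956] [305.68070493 157.42236896]
```

View pics/a6.png

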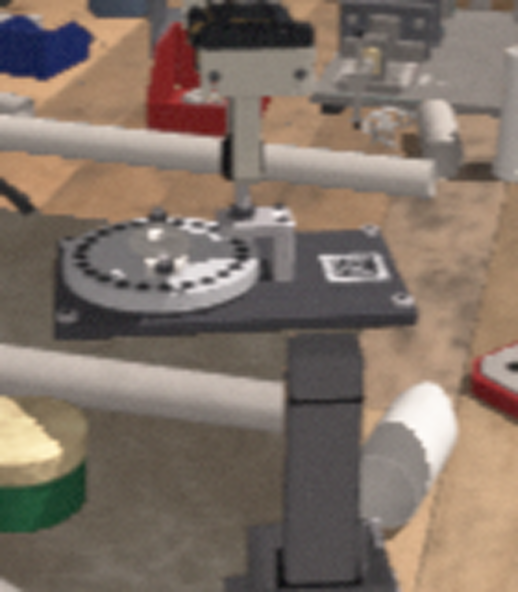

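The knob is held between the fingers at about px (305,153). The plunger stem shows below it at about (306,162), and the reader is still standing in its holder. I'm handing the job in.

```bash
python3 -c "
from rig import r
print(r.close_job())"
```

```text
the job is handed in; nothing more can be done
None
```

I held the reader still over the tag at about 10 cm for 2 s and stood it back in its holder, then pulled the plunger up to its stop and handed the job in still gripping it, at about 21.5 s; no verdict was returned.

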